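Rock the jammed hardie out of the mosaic cutting block

ROBOT

A 6-joint arm with a two-finger parallel gripper is mounted at the origin on the work surface. World frame = base frame: x ahead of the robot, y to its left, z up, the work surface at z = 0. Lengths are in mm, angles in rad, forces in N, time in s.
With the tool pointing down it reaches from about 275 to 750 mm from the base axis. Payload 10.2 kg.
Tool frame: the origin (TCP) lies between the finger pads; the fingertips stand 17 mm ahead of it and the grasp point (between the pads) lies 2 mm behind it (tips_ahead is the distance from the TCP to the fingertips, in mm); z points along the fingers, y is the line along which they close (so a half turn about z gives the same grasp; the last joint's range is limited). The gripper opens to 85 mm and grips with 20 to 120 N. Pads are 22 mm wide; open, the fingers measure 114 mm over their backs; the gripper's body (76 mm by 85 mm) begins 54 mm behind the grasp point. The pads swing forward as they close: fully open they stand 13 mm farther back than shut.
Start: joints at [-1.517, 0.313, 1.498, -0, 1.331, -0.223], TCP at [143.458, -505.026, 248.294] pointing down, gripper open.
Joint ranges: [-2.94, 2.94], [-0.97, 2.17], [0.19, 2.56], [-1.23, 4.37], [0.02, 3.11], [-2.88, 2.88]. Speed limits (rad/s): [2.39, 2.39, 3.01, 3.14, 3.14, 3.14].

INTERFACE

Orientations are given as a unit quaternion [w, x, y, z].
In Python, from rig import sense, capture, finish_job, boxes_of, tips_ahead gives the robot as it stands.
- The arm moves only by the tool drive_tool, never from a script. Its argument "commands" is text: rows parted by semicolons, each of 7 numbers parted by spaces: the shift along the world's x, y, z in units of 0.1 m (1.0 is 0.1 m), then the turn, a rotation vector about the world's x, y, z in units of pi/4 rad (1.0 is pi/4 rad), then the opening in per cent of the stroke, from 0 (shut) to 100 (fully open). A call has 1 to 20 rows; each row shifts and turns the commanded pose from where the row before left it; what a row does not reach is not made up. A row lasts 1/12 s, in which the tool goes at most 41.7 mm and 7.16 degrees, less where a joint would pass 70% of its speed; a pose out of reach is approached as far as the arm can. A call with a number of a shift or a turn outside -1 to 1 is refused whole. A call with a gripper value outside its range is refused whole. The fingers move at their own pace and stop on an object; "force" is the grip in N (left out, the last holds). Time passes only in rows, so rows that do not move let the fingers close. It gives the time, the measured TCP pose, the force, the opening and the grip force at its end, in the units of the state.
- sense(): the state, without advancing time (a new reading comes with each control period).
- capture(name): name is "scene" or "side" or "wrist"; returns a dict with "pixels" (400x640x3 uint8, blue, green, red), "fov_y" (degrees; the focal length in pixels is half the picture's height over the tangent of half this angle, whatever the lens; pixels are square), "cx", "cy" (the principal point, pixels), "k1" (the pictures are not rectified: a ray, as slopes to the right and down, at radius r is drawn at 1 + k1 r^2 times it, then the intrinsics apply), "position" and "attitude" of the camera in the world; the wrist camera has in their place "tool_from_camera" (4x4, takes a point from camera to tool coordinates, whose origin is the TCP and whose axes are the flange's). Camera axes: x right, y down, z forward; pixel columns grow to the right and rows downward; lengths in mm; the calibration is good to about 2 mm. A picture is of the moment at which its call begins: read the wrist's pose just before it. There is no depth.
- finish_job(): hands the job in; it is judged then, once.
Trained networks look in a picture, given as the dict that the camera call returned (one of the last four; its "shot" number tells which), for a name from the list of things; names that differ only in an ending like _2 or _b are one class to them, and where a whole thing is asked for, a point or a joint stands for the part that bears it (a point fixed in the world has none). Each returns a list of dicts, best first, with "confidence" (0 to 1); they miss things now and then, are a little off and sometimes report something else, mostly with a low value. They report only what shows in the picture. A call takes as long as a camera call.
- boxes_of(picture, name): "position" ([column, row] in pixels, amid what is visible of it).
The state is a dict: "time_s": time; "joints": joint angles; "dq": joint speeds; "tau": joint torques, N m; "eef_pos": TCP position; "ee_rot": TCP orientation; "force": force on the tool from outside, world axes, zero at the start; "wrist_torque": the same for the moment, N m; "grip_width": opening from 0.0 (shut) to 1.0 (fully open); "grip_force": force on a finger pad.
Only numpy, scipy, OpenCV 4.12 (cv2) and the standard library are available. Lean on these libraries where they do the work, as an engineer would, in place of code of your own. Each camera call takes 0.05 s, during which the arm holds its last target. There are 200 camera calls.

TASK

The hardie (the upright steel stone-cutting chisel) is jammed in the wooden cutting block and has to come out for sharpening: take hold of its body and rock it clearly to one side and the other along its blade, several times, easing it up a little with each swing until its shank comes free. Do not wrench it straight up: the block must stay standing on the bench where it is. Finish while holding the hardie still and upright just above its socket, the end of its shank about a finger's breadth clear of the wood, and leave the stone bar on the block and the other things on the bench where they lie.

Things in the scene. Friction and masses are not known exactly. Their poses are not given: they have to be found in the camera images.
- block: Cutting block: an upright section of round log, 220 mm in diameter, 100 mm high, two iron hoops, about 2.5 kg. It stands loose on the bench: a straight pull on the jammed hardie lifts it, a hard sideways shove tips or slides it. Origin at the centre of its underside, z up, x along the hardie's blade.
- socket (a point): Mouth of the socket: centre of the mortise in the block's flat top, 100 mm above the bench; axes as the block's. The mortise is 44 mm long (x), 23 mm wide and 50 mm deep. Springy wood grips the shank's two broad faces 4 to 20 mm below the mouth; the ends are worn wide, so the hardie can lean up to 14 degrees either way along x, turning about a point 12 mm below the mouth.
- hardie_grip (a point): Hardie: dark steel chisel, edge up, 128 mm long, 0.6 kg. This point: middle of its body, 80 mm above its foot, at the start 30 mm above the block's top. x along the blade, y across, z up. The body has parallel sides, 50 mm (x) by 22 mm thick (y), from 22 mm below this point (8 mm above the wood) to 20 mm above it; then it tapers to the edge, 48 mm above this point.
- hardie_foot (a point): Centre of the lower end of the hardie's shank, 80 mm below hardie_grip; at the start 50 mm below the block's top. The shank is 22 mm wide (x) and tapers in y from 19.6 mm to 8 mm here. A straight pull needs 40 to 65 N, more than the block weighs; rocked 5 to 8 degrees each way, it creeps up under a light pull, about 1 mm a swing. Risen about 13 mm, it is no longer gripped.
- hardie_edge (a point): Middle of the hardie's cutting edge, its top, 128 mm above the foot. Leaning 6 degrees moves it about 10 mm along the block's x axis. To make the hardie lean, the hand has to tilt with it about the pivot point in the socket: carried sideways without tilting, a gripped hardie stays upright and only drags the block over the bench.
- stone_mid (a point): Centre of a pale marble bar, 70 x 20 x 20 mm, lying loose on the block's top near its rim, about 78 mm from the hardie on the block's +x side, its length across x; leave it there.
- hammer_mid (a point): Mosaic hammer lying on the bench, wooden handle 220 mm long with a steel head 150 mm across at its +x end, 25 mm high; this point is the middle of its handle. Leave alone.
- red_nippers_mid (a point): Red-handled tile nippers lying on the bench, about 180 x 75 x 18 mm; this point is their pivot. Leave alone.
- green_nippers_mid (a point): Green-handled tile nippers lying on the bench, about 180 x 75 x 18 mm; this point is their pivot. Leave alone.
- cup_mid (a point): White plastic cup of cut stones, 60 mm across, 56 mm high, standing on the bench; this point is its centre. Leave alone.
- glue_mid (a point): White glue bottle with an orange cap, 56 mm across, 150 mm high, standing on the bench; this point is its centre. Leave alone.
- tweezers_mid (a point): Black tweezers, 125 mm long, 7 mm high, lying on the white mosaic panel; this point is their middle. Leave alone.

How it is judged (in metres and radians):
On the way, in this order (a step that is already met when the one before it is completed fails the run):
1. the hardie is rocked over to one side along its blade, its shank still in the socket (x of hardie_edge in the frame of block above 0.006 m and z of hardie_foot in the frame of socket below -0.02 m and contact force between the fingers and hardie above 1 N), for 0.02 s.
2. then over to the other side, its shank still in the socket (x of hardie_edge in the frame of block below -0.006 m and z of hardie_foot in the frame of socket below -0.02 m and contact force between the fingers and hardie above 1 N), for 0.02 s.
3. the shank is free of the socket (z of hardie_foot in the frame of socket above 0.003 m and contact force between the fingers and hardie above 1 N), for 0.1 s.
At the end, for the whole second after the job is handed in: The hardie is held still by the fingers, upright within 11 degrees, the end of its shank 4 to 45 mm above the block's top and within 30 mm of the socket's centre sideways, touching the block nowhere; the block stands flat on the bench within 50 mm of where it was (z of hardie_foot in the frame of socket between 0.004 and 0.045 m and horizontal distance between hardie_foot and socket below 0.03 m and angle between hardie_edge's own z axis and vertical below 0.2 rad and contact force between the fingers and hardie above 2 N and contact force between hardie and block below 0.2 N and linear speed of hardie below 0.03 m/s and linear speed of block below 0.02 m/s and height (world z) of block below 0.004 m and angle between block's own z axis and vertical below 0.04 rad and distance of block from where it was at the start of the episode below 0.05 m); the arm keeps its last pose, push and grip.
It fails at once if the block is lifted or tipped off the bench (its centre raised 8 mm, or leaning 6 degrees) (height (world z) of block above 0.008 m or angle between block's own z axis and vertical above 0.105 rad).
It fails at once if the stone bar on the block is shifted more than 40 mm (distance of stone_mid from where it was at the start of the episode above 0.04 m).
It fails at once if a tool, cup or bottle on the bench is shifted more than 30 mm (distance of any of hammer_mid, red_nippers_mid, green_nippers_mid, cup_mid, glue_mid, tweezers_mid from where it was at the start of the episode above 0.03 m).
It also fails if it takes over 58 s, if anything falls off the work surface, if the arm or the gripper's body presses on something with over 40 N, if the wrist force passes 120 N, or if a joint passes its speed limit or range.

## Working session

There is one attempt and no reset: what is moved stays moved. The work goes in short steps, Python scripts to look and compute and a tool call to move; the robot and the scene stay as the last step left them, time stands still between calls to the robot, and variables do not carry over. Pictures are saved under pics/ and viewed, at most 10 in all, crops included, and the job is handed in when it is done.

Besides the shell and the picture viewer there is one more tool, called after "Emit:" by a JSON object that holds its "method" and its "body". drive_tool: Moves the arm, as the interface text tells. Shifts and turns lie within -1 to 1; 1 stands for 0.1 m of shift or pi/4 rad of turn. Its arguments: {"type":"object","properties":{"commands":{"type":"string"},"force":{"type":"number"}},"required":["commands"]}

```bash
mkdir -p pics; ls; cat > h.py <<'E'
import numpy as np, cv2
from scipy.spatial.transform import Rotation as R
from rig import sense, capture, finish_job, boxes_of, tips_ahead
def rot(q): return R.from_quat([q[1],q[2],q[3],q[0]]).as_matrix()
def cam(c,s=None):
    if 'tool_from_camera' in c:
        T=np.array(c['tool_from_camera']); Rt=rot(s['ee_rot'])
        return Rt@T[:3,:3], Rt@T[:3,3]+np.array(s['eef_pos'])
    a=np.array(c['attitude']); return (rot(a) if a.size==4 else a.reshape(3,3)), np.array(c['position'])
def K(c):
    f=200/np.tan(np.radians(c['fov_y'])/2); return np.array([[f,0,c['cx']],[0,f,c['cy']],[0,0,1.]])
def ray(c,uv,s=None):
    A,p=cam(c,s); x=cv2.undistortPoints(np.array([[uv]],float),K(c),np.array([c['k1'],0,0,0.]))[0,0]
    return p, A@np.array([x[0],x[1],1])
def atz(c,uv,z,s=None):
    p,d=ray(c,uv,s); return p+d*(z-p[2])/d[2]
def proj(c,P,s=None):
    A,p=cam(c,s); return cv2.projectPoints((np.array(P,float).reshape(-1,3)-p)@A,np.zeros(3),np.zeros(3),K(c),np.array([c['k1'],0,0,0.]))[0][:,0]
E
python3 - <<'E'
from h import *
s=sense(); print(s)
for n in ['scene','side']:
    c=capture(n); cv2.imwrite(f'pics/{n}0.png',c['pixels']); print(n,{k:c[k] for k in c if k!='pixels'})
    for t,z in [('block',50),('hardie_grip',130),('hardie_edge',178),('stone_mid',110),('glue_mid',75),('hammer_mid',12),('cup_mid',28)]:
        for b in boxes_of(c,t)[:2]: print(t,b['position'],round(b['confidence'],2),atz(c,b['position'],z).round())
E
```

```text
pics
{'time_s': 0.0, 'joints': array([-1.51736697e+00,  3.13463110e-01,  1.49846091e+00, -1.85225952e-05,
        1.33099547e+00, -2.23392903e-01]), 'dq': array([-6.09126133e-05,  1.56080041e-04,  5.05035268e-04, -1.47677318e-03,
        9.77987365e-04,  2.86042235e-04]), 'tau': array([-9.55948090e-04, -4.12265110e+01, -2.59742010e+01, -2.56914582e-04,
        4.21508492e-03, -9.56145840e-06]), 'eef_pos': array([ 143.45696398, -504.76682489,  247.71938662]), 'ee_rot': array([-6.61786006e-04,  9.90435940e-01,  1.37971769e-01,  4.73481212e-05]), 'force': array([-0.43446214,  0.14683684, -0.78251475]), 'wrist_torque': array([-0.01126328, -0.02141251, -0.04542591]), 'grip_force': 0.0, 'grip_width': 1.0018682737854256}
scene {'fov_y': 56.31904733523974, 'cx': 320.83273118385665, 'cy': 194.91438738423435, 'k1': -0.07182100437466628, 'position': array([1041.42017722, -296.59655297,  888.38812586]), 'attitude': array([-0.28366838,  0.80359531,  0.49662378, -0.16471687]), 'shot': 1}
block [343.3, 227.8] 0.66 [584.  19.  50.]
hardie_grip [344.8, 205.9] 0.92 [572.  24. 130.]
hardie_edge [347.0,
[... 210 characters left out ...]
244.   28.]
side {'fov_y': 52.65451107773914, 'cx': 316.267056480084, 'cy': 200.47030238669342, 'k1': 0.008484509415476325, 'position': array([214.06079109, 874.35287809, 686.77612477]), 'attitude': array([ 0.07533382, -0.15231887,  0.85409593, -0.4915729 ]), 'shot': 2}
block [289.3, 237.2] 0.84 [567.  56.  50.]
hardie_grip [289.8, 200.5] 0.76 [588.   1. 130.]
hardie_grip [292.5, 236.5] 0.54 [517. 154. 130.]
hardie_edge [288.6, 200.2] 0.81 [559.  76. 178.]
hardie_edge [291.8, 235.1] 0.55 [494. 212. 178.]
stone_mid [261.9, 206.8] 0.6 [659.  29. 110.]
glue_mid [190.2, 254.9] 0.65 [747. 242.  75.]
hammer_mid [358.9, 183.3] 0.69 [ 485. -387.   12.]
cup_mid [277.5, 185.6] 0.74 [ 734. -236.   28.]
```

View pics/scene0.png

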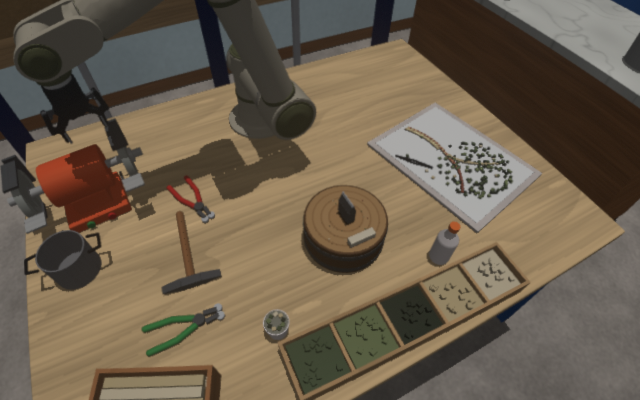

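View pics/side0.png

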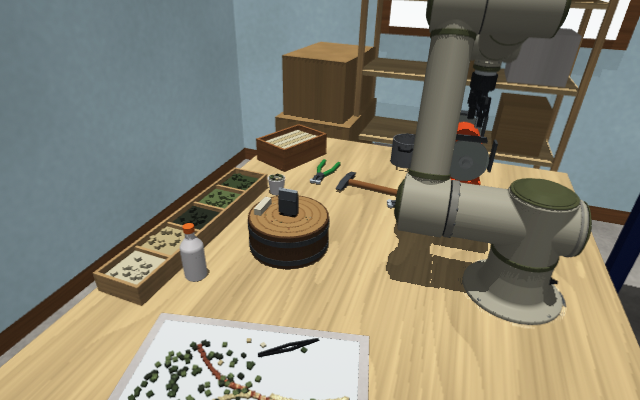

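Emit:
{"method": "drive_tool", "body": {"commands": "0.24 0.29 0.05 0 0 0 100;0.24 0.29 0.05 0 0 0 100;0.24 0.29 0.05 0 0 0 100;0.24 0.29 0.05 0 0 0 100;0.24 0.29 0.05 0 0 0 100;0.24 0.29 0.05 0 0 0 100;0.24 0.29 0.05 0 0 0 100;0.24 0.29 0.05 0 0 0 100;0.24 0.29 0.05 0 0 0 100;0.24 0.29 0.05 0 0 0 100;0.24 0.29 0.05 0 0 0 100;0.24 0.29 0.05 0 0 0 100;0.24 0.29 0.05 0 0 0 100;0.24 0.29 0.05 0 0 0 100;0.24 0.29 0.05 0 0 0 100;0.24 0.29 0.05 0 0 0 100;0.24 0.29 0.05 0 0 0 100;0.24 0.23 0.05 0 0 0 100;0 0 0 0 0 0 100", "force": 60}}

```text
time_s: 2.38
eef_pos: [577.9, 14.8, 338.0]
ee_rot: [-0.0, 0.99, 0.14, 0.001]
force: [-0.9, -0.8, 0.0]
grip_width: 0.998
grip_force: 0.0
```

```bash
python3 - <<'E'
from h import *
s=sense(); print(s['eef_pos'],s['ee_rot'],s['force'])
c=capture('wrist'); cv2.imwrite('pics/w1.png',c['pixels']); print(np.array(c['tool_from_camera']).round(3),c['fov_y'])
for t,z in [('block',100),('hardie_grip',130),('hardie_edge',178),('stone_mid',110)]:
    for b in boxes_of(c,t)[:2]: print(t,b['position'],round(b['confidence'],2),atz(c,b['position'],z,s).round())
E
```

```text
[577.87314703  14.80611348 338.02957283] [-4.71122555e-04  9.90136911e-01  1.40101446e-01  5.10067963e-04] [-0.92969498 -0.76204375  0.02117976]
[[ 1.00000e-03 -9.53000e-01 -3.04000e-01  7.76770e+01]
 [ 1.00000e+00  1.00000e-03 -0.00000e+00  2.59000e-01]
 [ 1.00000e-03 -3.04000e-01  9.53000e-01 -1.25728e+02]
 [ 0.00000e+00  0.00000e+00  0.00000e+00  1.00000e+00]] 67.70563202360505
block [308.0, 157.5] 0.79 [592.  36. 100.]
hardie_grip [315.5, 176.5] 0.61 [578.  22. 130.]
hardie_edge [316.0, 173.8] 0.93 [591.  24. 178.]
stone_mid [333.0, 103.3] 0.69 [660.  25. 110.]
stone_mid [316.9, 176.1] 0.34 [575.  19. 110.]
```

View pics/w1.png

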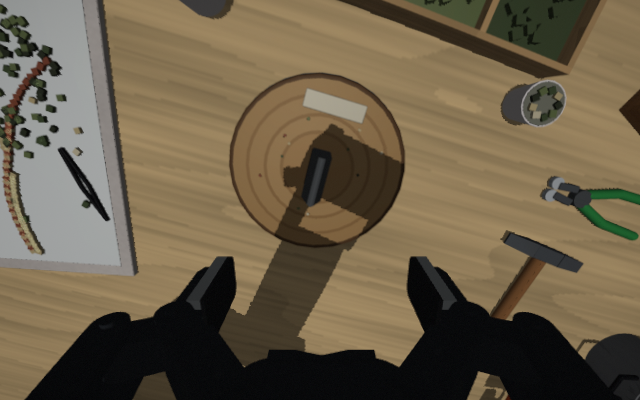

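```bash
python3 - <<'E'
import cv2
i=cv2.imread('pics/w1.png')[65:255,225:410]
cv2.imwrite('pics/w1c.png',cv2.convertScaleAbs(cv2.resize(i,None,fx=3,fy=3,interpolation=2),alpha=1.8,beta=20))
E
```

```text
(no output)
```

View pics/w1c.png

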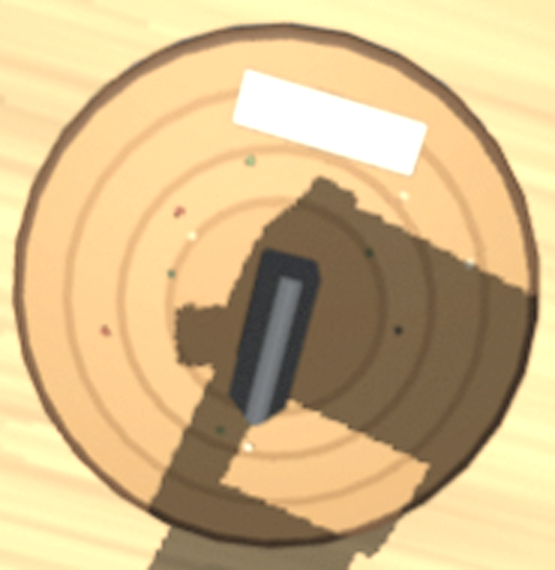

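```bash
python3 - <<'E'
from h import *
s=sense(); c=capture('wrist')
P=lambda u,v,z: atz(c,(225+u/3,65+v/3),z,s)
def ang(a,b): d=b-a; return np.degrees(np.arctan2(d[1],d[0])).round(1), np.linalg.norm(d).round(1), ((a+b)/2).round(1)
print('edge',ang(P(258,415,178),P(290,283,178)))
print('body top L',ang(P(232,390,150),P(265,250,150)))
print('body top R',ang(P(290,400,150),P(319,265,150)))
print('stone',ang(P(427,125,120),P(247,70,120)),ang(P(410,175,120),P(233,122,120)))
m=[P(*p,100) for p in [(16,290),(537,290),(278,25),(275,540)]]
print('block',np.round(m)); 
cc=cv2.fitEllipse(np.array([P(u,v,100)[:2] for u,v in [(16,290),(537,290),(278,25),(275,540),(70,135),(470,110),(60,430),(490,440)]],np.float32)); print(cc)
g=[a for a in ('scene','side')]
for n in g:
    k=capture(n)
    print(n,[ [round(x) for x in q] for q in proj(k,[[579,17,178],[579,17,100]])])
print(R.from_matrix(rot(s['ee_rot'])).as_matrix().round(3))
E
```

```text
edge (np.float64(2.3), np.float64(45.9), array([580.6,  16.6, 178. ]))
body top L (np.float64(2.1), np.float64(52.4), array([581.5,  26.8, 150. ]))
body top R (np.float64(4.3), np.float64(50.5), array([582.6,   6.2, 150. ]))
stone (np.float64(89.8), np.float64(68.5), array([664.1,  16.6, 120. ])) (np.float64(89.8), np.float64(68.3), array([645.4,  16.9, 120. ]))
block [[557. 121. 100.]
 [616. -84. 100.]
 [684.  45. 100.]
 [478. -11. 100.]]
((579.9999389648438, 15.840280532836914), (213.15354919433594, 215.42027282714844), 36.95426559448242)
scene [[345, 197], [343, 216]]
side [[290, 188], [291, 213]]
[[ 0.962  0.272 -0.   ]
 [ 0.272 -0.962 -0.   ]
 [-0.     0.    -1.   ]]
```

Emit:
{"method": "drive_tool", "body": {"commands": "0.03 0.02 -0.25 0 0 -0.15 100;0 0 -0.25 0 0 -0.146 100;0 0 -0.25 0 0 0 100;0 0 -0.25 0 0 0 100;0 0 -0.25 0 0 0 100;0 0 -0.25 0 0 0 100;0 0 -0.25 0 0 0 100;0 0 -0.2 0 0 0 100;0 0 -0.1 0 0 0 100;0 0 0 0 0 0 100"}}

```text
time_s: 3.62
eef_pos: [577.5, 12.7, 131.6]
ee_rot: [-0.0, 1.0, 0.022, -0.002]
force: [-0.2, 0.4, -0.4]
grip_width: 1.0
grip_force: 0.0
```

```bash
python3 - <<'E'
from h import *
s=sense(); print(s['eef_pos'],s['force'],rot(s['ee_rot']).round(3))
c=capture('wrist'); 
cv2.imwrite('pics/w2.png',c['pixels']); print(proj(c,[[557,15.5,150],[606,17.7,150],[581,16.5,178]],s).round())
E
```

```text
[577.470974    12.70442968 131.55962707] [-0.23943434  0.41806091 -0.43013836] [[ 0.999  0.044 -0.004]
 [ 0.044 -0.999  0.001]
 [-0.003 -0.001 -1.   ]]
[[312. 339.]
 [311. 238.]
 [309. 343.]]
```

View pics/w2.png

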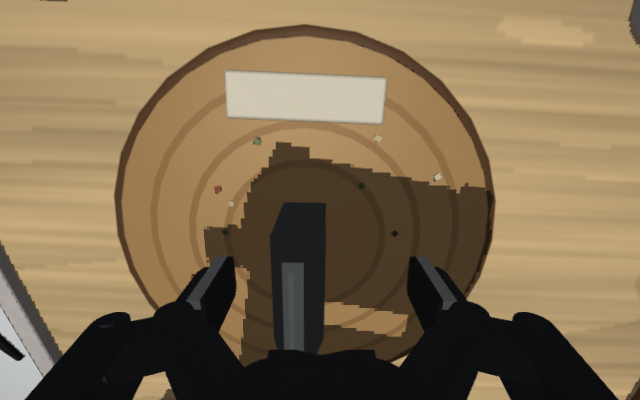

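```bash
python3 - <<'E'
from h import *
s=sense(); c=capture('wrist')
f=lambda u,v,z: print((u,v,z),atz(c,(u,v),z,s).round(1))
f(292,263,178);f(293,350,178);f(285,203,108);f(326,203,108);f(270,237,150);f(325,237,150);f(305.5,203,108)
f(306,26,100);f(116,200,100);f(494,200,100);f(232,71,120);f(386,78,120)
E
```

```text
(292, 263, 178) [610.2  22.7 178. ]
(293, 350, 178) [576.8  21.9 178. ]
(285, 203, 108) [606.4  32.9 108. ]
(326, 203, 108) [607.3  11.1 108. ]
(270, 237, 150) [605.6  34.1 150. ]
(325, 237, 150) [606.6  12.1 150. ]
(305.5, 203, 108) [606.9  22.  108. ]
(306, 26, 100) [692.4  24.7 100. ]
(116, 200, 100) [601.2 129.3 100. ]
(494, 200, 100) [610.8 -83.4 100. ]
(232, 71, 120) [669.2  55.  120. ]
(386, 78, 120) [669.3 -11.7 120. ]
```

Emit:
{"method": "drive_tool", "body": {"commands": "0.04 0.09 0 0 0 0 100;0 0 0 0 0 0 100;0 0 0 0 0 0 100"}}

```text
time_s: 3.97
eef_pos: [583.0, 22.5, 134.2]
ee_rot: [0.0, 1.0, 0.023, 0.001]
force: [0.6, -0.0, 0.4]
grip_width: 0.995
grip_force: 0.0
```

```bash
python3 - <<'E'
from h import *
s=sense(); c=capture('wrist'); print(s['eef_pos'])
cv2.imwrite('pics/w3.png',c['pixels'][150:])
E
```

```text
[582.99124542  22.49260581 134.24429776]
```

View pics/w3.png

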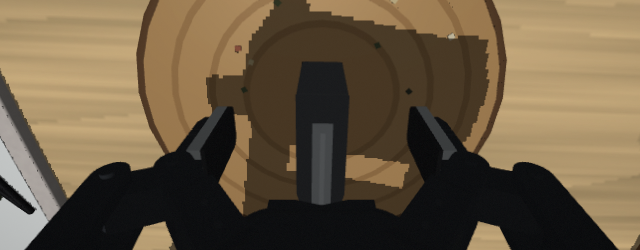

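The hardie now sits centred between the fingers (column ~322 vs. midpoint ~321), with its blade aligned. Closing.

Emit:
{"method": "drive_tool", "body": {"commands": "-0.01 0 -0.03 0 0 0 60;0 0 0 0 0 0 40;0 0 0 0 0 0 20;0 0 0 0 0 0 0;0 0 0 0 0 0 0;0 0 0 0 0 0 0;0 0 0 0 0 0 0;0 0 0 0 0 0 0;0 0 0 0 0 0 0;0 0 0 0 0 0 0", "force": 100}}

```text
time_s: 4.85
eef_pos: [581.4, 22.2, 130.4]
ee_rot: [-0.0, 1.0, 0.022, 0.0]
force: [-1.8, 4.7, 1.3]
grip_width: 0.242
grip_force: 129.8
```

Emit:
{"method": "drive_tool", "body": {"commands": "0.013 0.0005 0 0 0.039 0 0;0.013 0.0005 0 0 0.039 0 0;0.013 0.0005 -0.001 0 0.039 0 0;0.013 0.0005 -0.001 0 0.039 0 0;0 0 0 0 0 0 0"}}

```text
time_s: 5.27
eef_pos: [587.8, 22.3, 130.0]
ee_rot: [-0.001, 0.998, 0.022, -0.061]
force: [-3.0, 2.2, 1.3]
grip_width: 0.244
grip_force: 137.7
```

```bash
python3 - <<'E'
from h import *
s=sense(); print(s['eef_pos'],s['force'],s['wrist_torque'],rot(s['ee_rot'])[:,2].round(3))
E
```

```text
[587.80334128  22.25245232 129.9889814 ] [-3.04242789  2.24638466  1.34445674] [ 0.2097599  -0.51435618 -0.03779446] [-0.121  0.    -0.993]
```

Emit:
{"method": "drive_tool", "body": {"commands": "-0.013 -0.0005 0.002 0 -0.039 0 0;-0.013 -0.0005 0.002 0 -0.039 0 0;-0.013 -0.0005 0.001 0 -0.039 0 0;-0.013 -0.0005 0.001 0 -0.039 0 0;-0.013 -0.0005 0.001 0 -0.039 0 0;-0.013 -0.0005 0.001 0 -0.039 0 0;-0.013 -0.0005 0.001 0 -0.039 0 0;-0.013 -0.0005 0.001 0 -0.039 0 0;0 0 0 0 0 0 0"}}

```text
time_s: 6.02
eef_pos: [575.6, 22.1, 131.3]
ee_rot: [0.001, 0.998, 0.022, 0.062]
force: [-1.6, 6.1, 12.3]
grip_width: 0.242
grip_force: 133.5
```

```bash
python3 - <<'E'
from h import *
s=sense(); print(s['eef_pos'],s['force'],s['wrist_torque'],rot(s['ee_rot'])[:,2].round(3))
c=capture('scene'); b=capture('side')
i=np.hstack([cv2.resize(c['pixels'][150:280,280:410],(400,400)),cv2.resize(b['pixels'][150:280,225:355],(400,400))])
cv2.imwrite('pics/s2.png',i)
E
```

```text
[575.6261016   22.11469188 131.25392731] [-1.55000547  6.10179228 12.33504045] [1.1613669  0.75292067 0.07150125] [ 0.124  0.    -0.992]
```

View pics/s2.png

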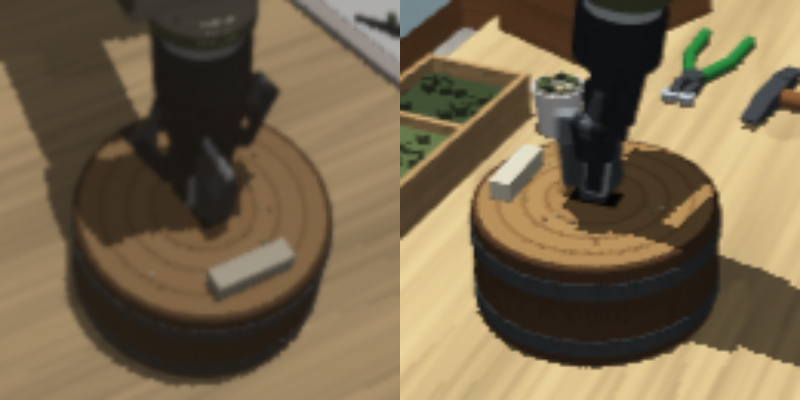

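The view shows the hardie leaning with the gripper (toward the robot), block standing, and stone bar in place. Continuing with lift.

Emit:
{"method": "drive_tool", "body": {"commands": "0.013 0.0005 0.002 0 0.039 0 0;0.013 0.0005 0.002 0 0.039 0 0;0.013 0.0005 0.002 0 0.039 0 0;0.013 0.0005 0.002 0 0.039 0 0"}}

```text
time_s: 6.45
eef_pos: [581.8, 22.1, 132.3]
ee_rot: [-0.0, 1.0, 0.022, -0.0]
force: [-3.1, 7.7, 11.0]
grip_width: 0.243
grip_force: 138.0
```

Emit:
{"method": "drive_tool", "body": {"commands": "0.013 0.0005 0.001 0 0.039 0 0;0.013 0.0005 0.001 0 0.039 0 0;0.013 0.0005 0.001 0 0.039 0 0;0.013 0.0005 0.001 0 0.039 0 0"}}

```text
time_s: 6.78
eef_pos: [587.5, 22.1, 132.9]
ee_rot: [-0.001, 0.998, 0.022, -0.061]
force: [9.2, 2.1, 0.8]
grip_width: 0.241
grip_force: 136.8
```

Emit:
{"method": "drive_tool", "body": {"commands": "-0.013 -0.0005 0.002 0 -0.039 0 0;-0.013 -0.0005 0.002 0 -0.039 0 0;-0.013 -0.0005 0.002 0 -0.039 0 0;-0.013 -0.0005 0.002 0 -0.039 0 0"}}

```text
time_s: 7.12
eef_pos: [581.9, 22.2, 133.1]
ee_rot: [-0.0, 1.0, 0.022, 0.001]
force: [25.2, -2.9, -4.3]
grip_width: 0.244
grip_force: 136.5
```

Emit:
{"method": "drive_tool", "body": {"commands": "-0.013 -0.0005 0.001 0 -0.039 0 0;-0.013 -0.0005 0.001 0 -0.039 0 0;-0.013 -0.0005 0.001 0 -0.039 0 0;-0.013 -0.0005 0.001 0 -0.039 0 0"}}

```text
time_s: 7.45
eef_pos: [576.4, 22.1, 133.6]
ee_rot: [0.001, 0.998, 0.022, 0.062]
force: [22.6, 0.6, -2.6]
grip_width: 0.242
grip_force: 136.9
```

Emit:
{"method": "drive_tool", "body": {"commands": "0.014 0.0005 0.003 0 0.039 0 0;0.014 0.0005 0.003 0 0.039 0 0;0.014 0.0005 0.002 0 0.039 0 0;0.014 0.0005 0.002 0 0.039 0 0"}}

```text
time_s: 7.78
eef_pos: [582.7, 22.2, 135.0]
ee_rot: [-0.0, 1.0, 0.022, 0.0]
force: [36.9, 1.6, -14.1]
grip_width: 0.241
grip_force: 135.2
```

Emit:
{"method": "drive_tool", "body": {"commands": "0.014 0.0005 0.001 0 0.039 0 0;0.014 0.0005 0.001 0 0.039 0 0;0.014 0.0005 0.001 0 0.039 0 0;0.014 0.0005 0.001 0 0.039 0 0"}}

```text
time_s: 8.12
eef_pos: [588.2, 22.2, 135.4]
ee_rot: [-0.001, 0.998, 0.022, -0.061]
force: [15.9, 6.0, -6.4]
grip_width: 0.24
grip_force: 130.2
```

Emit:
{"method": "drive_tool", "body": {"commands": "-0.014 -0.0005 0.003 0 -0.039 0 0;-0.014 -0.0005 0.003 0 -0.039 0 0;-0.014 -0.0005 0.002 0 -0.039 0 0;-0.014 -0.0005 0.002 0 -0.039 0 0"}}

```text
time_s: 8.45
eef_pos: [582.5, 22.2, 136.0]
ee_rot: [-0.0, 1.0, 0.022, 0.001]
force: [10.6, 5.3, -1.9]
grip_width: 0.243
grip_force: 144.9
```

Emit:
{"method": "drive_tool", "body": {"commands": "-0.014 -0.0005 0.001 0 -0.039 0 0;-0.014 -0.0005 0.001 0 -0.039 0 0;-0.014 -0.0005 0.001 0 -0.039 0 0;-0.014 -0.0005 0.001 0 -0.039 0 0"}}

```text
time_s: 8.78
eef_pos: [576.6, 22.2, 136.2]
ee_rot: [0.001, 0.998, 0.022, 0.062]
force: [6.7, 8.2, -2.9]
grip_width: 0.241
grip_force: 139.5
```

Emit:
{"method": "drive_tool", "body": {"commands": "0.0145 0.0005 0.003 0 0.039 0 0;0.0145 0.0005 0.003 0 0.039 0 0;0.0145 0.0005 0.002 0 0.039 0 0;0.0145 0.0005 0.002 0 0.039 0 0;0.0145 0.0005 0.001 0 0.039 0 0;0.0145 0.0005 0.001 0 0.039 0 0;0.0145 0.0005 0.001 0 0.039 0 0;0.0145 0.0005 0.001 0 0.039 0 0"}}

```text
time_s: 9.45
eef_pos: [587.6, 22.2, 136.8]
ee_rot: [-0.001, 0.998, 0.022, -0.063]
force: [-0.2, 4.2, -6.3]
grip_width: 0.242
grip_force: 143.8
```

Emit:
{"method": "drive_tool", "body": {"commands": "-0.0145 -0.0005 0.003 0 -0.039 0 0;-0.0145 -0.0005 0.003 0 -0.039 0 0;-0.0145 -0.0005 0.002 0 -0.039 0 0;-0.0145 -0.0005 0.002 0 -0.039 0 0;-0.0145 -0.0005 0.001 0 -0.039 0 0;-0.0145 -0.0005 0.001 0 -0.039 0 0;-0.0145 -0.0005 0.001 0 -0.039 0 0;-0.0145 -0.0005 0.001 0 -0.039 0 0"}}

```text
time_s: 10.12
eef_pos: [575.7, 22.1, 138.3]
ee_rot: [0.001, 0.998, 0.022, 0.061]
force: [-3.1, 6.4, -4.8]
grip_width: 0.241
grip_force: 140.9
```

Emit:
{"method": "drive_tool", "body": {"commands": "0.015 0.0005 0.003 0 0.039 0 0;0.015 0.0005 0.003 0 0.039 0 0;0.015 0.0005 0.002 0 0.039 0 0;0.015 0.0005 0.002 0 0.039 0 0;0.015 0.0005 0.001 0 0.039 0 0;0.015 0.0005 0.001 0 0.039 0 0;0.015 0.0005 0.001 0 0.039 0 0;0.015 0.0005 0.001 0 0.039 0 0"}}

```text
time_s: 10.78
eef_pos: [587.5, 22.0, 139.1]
ee_rot: [-0.001, 0.998, 0.022, -0.064]
force: [7.0, 1.9, -4.1]
grip_width: 0.241
grip_force: 144.8
```

Emit:
{"method": "drive_tool", "body": {"commands": "-0.015 -0.0005 0.003 0 -0.039 0 0;-0.015 -0.0005 0.003 0 -0.039 0 0;-0.015 -0.0005 0.002 0 -0.039 0 0;-0.015 -0.0005 0.002 0 -0.039 0 0;-0.015 -0.0005 0.001 0 -0.039 0 0;-0.015 -0.0005 0.001 0 -0.039 0 0;-0.015 -0.0005 0.001 0 -0.039 0 0;-0.015 -0.0005 0.001 0 -0.039 0 0"}}

```text
time_s: 11.45
eef_pos: [574.4, 22.1, 140.1]
ee_rot: [0.001, 0.998, 0.022, 0.059]
force: [-1.8, 3.8, -5.9]
grip_width: 0.244
grip_force: 146.2
```

Emit:
{"method": "drive_tool", "body": {"commands": "0.0155 0.0005 0.003 0 0.039 0 0;0.0155 0.0005 0.003 0 0.039 0 0;0.0155 0.0005 0.002 0 0.039 0 0;0.0155 0.0005 0.002 0 0.039 0 0;0.0155 0.0005 0.001 0 0.039 0 0;0.0155 0.0005 0.001 0 0.039 0 0;0.0155 0.0005 0.001 0 0.039 0 0;0.0155 0.0005 0.001 0 0.039 0 0"}}

```text
time_s: 12.12
eef_pos: [587.3, 22.1, 141.6]
ee_rot: [-0.001, 0.998, 0.022, -0.065]
force: [4.1, 2.3, -8.1]
grip_width: 0.248
grip_force: 144.0
```

Emit:
{"method": "drive_tool", "body": {"commands": "-0.0155 -0.0005 0.003 0 -0.039 0 0;-0.0155 -0.0005 0.003 0 -0.039 0 0;-0.0155 -0.0005 0.002 0 -0.039 0 0;-0.0155 -0.0005 0.002 0 -0.039 0 0;-0.0155 -0.0005 0.001 0 -0.039 0 0;-0.0155 -0.0005 0.001 0 -0.039 0 0;-0.0155 -0.0005 0.001 0 -0.039 0 0;-0.0155 -0.0005 0.001 0 -0.039 0 0"}}

```text
time_s: 12.78
eef_pos: [574.7, 21.9, 142.8]
ee_rot: [0.001, 0.998, 0.022, 0.059]
force: [-0.9, 1.9, -8.4]
grip_width: 0.24
grip_force: 145.2
```

Emit:
{"method": "drive_tool", "body": {"commands": "0.016 0.0005 0.003 0 0.039 0 0;0.016 0.0005 0.003 0 0.039 0 0;0.016 0.0005 0.002 0 0.039 0 0;0.016 0.0005 0.002 0 0.039 0 0;0.016 0.0005 0.001 0 0.039 0 0;0.016 0.0005 0.001 0 0.039 0 0;0.016 0.0005 0.001 0 0.039 0 0;0.016 0.0005 0.001 0 0.039 0 0"}}

```text
time_s: 13.45
eef_pos: [588.7, 21.7, 144.8]
ee_rot: [-0.001, 0.998, 0.022, -0.063]
force: [-4.7, 0.1, -6.0]
grip_width: 0.241
grip_force: 145.8
```

Emit:
{"method": "drive_tool", "body": {"commands": "-0.016 -0.0005 0.003 0 -0.039 0 0;-0.016 -0.0005 0.003 0 -0.039 0 0;-0.016 -0.0005 0.002 0 -0.039 0 0;-0.016 -0.0005 0.002 0 -0.039 0 0;-0.016 -0.0005 0.001 0 -0.039 0 0;-0.016 -0.0005 0.001 0 -0.039 0 0;-0.016 -0.0005 0.001 0 -0.039 0 0;-0.016 -0.0005 0.001 0 -0.039 0 0"}}

```text
time_s: 14.12
eef_pos: [575.9, 21.5, 146.4]
ee_rot: [0.001, 0.998, 0.022, 0.061]
force: [8.5, 4.6, -7.4]
grip_width: 0.244
grip_force: 138.3
```

Emit:
{"method": "drive_tool", "body": {"commands": "0.016 0.0005 0.003 0 0.039 0 0;0.016 0.0005 0.003 0 0.039 0 0;0.016 0.0005 0.002 0 0.039 0 0;0.016 0.0005 0.002 0 0.039 0 0;0 0 0 0 0 0 0"}}

```text
time_s: 14.53
eef_pos: [582.7, 21.5, 147.2]
ee_rot: [0.0, 1.0, 0.022, -0.002]
force: [0.4, -0.6, -1.6]
grip_width: 0.246
grip_force: 144.8
```

Emit:
{"method": "drive_tool", "body": {"commands": "0 0 0.02 0 0 0 0;0 0 0.02 0 0 0 0;0 0 0.02 0 0 0 0;0 0 0.02 0 0 0 0;0 0 0.02 0 0 0 0"}}

```text
time_s: 14.95
eef_pos: [582.6, 21.9, 158.8]
ee_rot: [0.0, 1.0, 0.022, 0.0]
force: [-0.8, -1.8, -5.5]
grip_width: 0.247
grip_force: 145.6
```

Emit:
{"method": "drive_tool", "body": {"commands": "0 0 0.03 0 0 0 0;0 0 0.03 0 0 0 0;0 0 0.03 0 0 0 0;0 0 0.03 0 0 0 0;0 0 0.03 0 0 0 0;0 0 0.03 0 0 0 0;0 0 0.03 0 0 0 0;0 0 0.03 0 0 0 0;0 0 0.03 0 0 0 0;0 0 0.03 0 0 0 0;0 0 0.03 0 0 0 0;0 0 0.03 0 0 0 0;0 0 0.03 0 0 0 0;0 0 0.01 0 0 0 0;0 0 0 0 0 0 0;0 0 0 0 0 0 0;0 0 0 0 0 0 0;0 0 0 0 0 0 0"}}

```text
time_s: 16.45
eef_pos: [582.6, 22.0, 198.3]
ee_rot: [-0.0, 1.0, 0.022, -0.0]
force: [0.6, 0.1, -6.4]
grip_width: 0.241
grip_force: 113.7
```

```bash
python3 - <<'E'
from h import *
s=sense(); print(s['eef_pos'],s['force'],s['wrist_torque'],rot(s['ee_rot'])[:,2].round(3))
c=capture('scene'); b=capture('side')
i=np.hstack([cv2.resize(c['pixels'][150:280,280:410],(400,400)),cv2.resize(b['pixels'][150:280,225:355],(400,400))])
cv2.imwrite('pics/s3.png',cv2.convertScaleAbs(i,alpha=1.5,beta=10))
E
```

```text
[582.59004281  21.98146878 198.27935954] [ 0.63181547  0.10345585 -6.42913234] [0.00519996 0.04408949 0.06467707] [-0.  0. -1.]
```

View pics/s3.png

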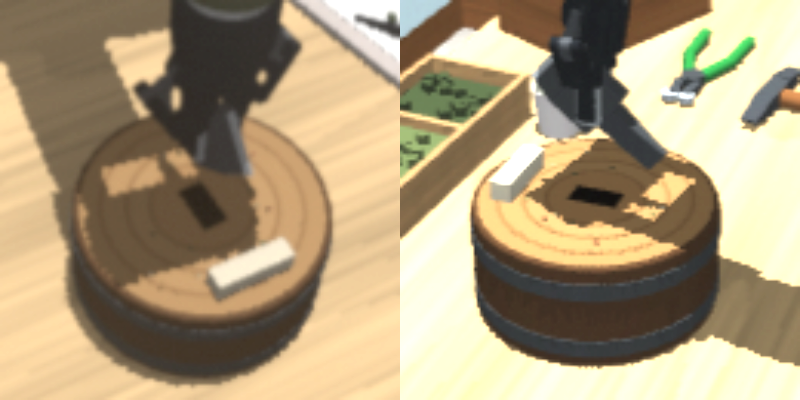

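The hardie is out of the socket, with the block and stone in place. But it has swung in the grip, and its shank now points toward the robot. I'll measure its lean before correcting.

Emit:
{"method": "drive_tool", "body": {"commands": "0 0 0 0 0 0 0", "force": 120}}

```text
time_s: 16.63
eef_pos: [582.6, 22.0, 198.4]
ee_rot: [-0.0, 1.0, 0.022, -0.0]
force: [0.5, 0.7, -5.3]
grip_width: 0.243
grip_force: 117.0
```

```bash
python3 - <<'E'
from h import *
s=sense(); print(s['eef_pos'],s['force'],s['grip_force'],s['grip_width'])
c=capture('wrist'); b=capture('side')
i=np.hstack([cv2.resize(c['pixels'][200:400,220:420],(400,400)),cv2.resize(b['pixels'][140:220,250:330],(400,400),interpolation=2)])
cv2.imwrite('pics/s4.png',cv2.convertScaleAbs(i,alpha=1.8,beta=20))
for k,ss in ((c,s),(b,None),(capture('scene'),None)):
    for t in ('hardie_grip','hardie_foot','hardie_edge','block'): print(k['shot'],t,[(q['position'],round(q['confidence'],2)) for q in boxes_of(k,t)[:2]])
E
```

```text
[582.64123999  21.9877757  198.39830785] [ 0.49065289  0.7391995  -5.25838797] 117.01951861381531 0.24287700497741282
14 hardie_grip [([323.0, 260.5], 0.93)]
14 hardie_foot [([324.2, 262.1], 0.96)]
14 hardie_edge [([323.8, 261.0], 0.6), ([615.0, 328.4], 0.27)]
14 block [([311.9, 174.7], 0.83), ([322.1, 263.6], 0.4)]
15 hardie_grip [([296.8, 183.4], 0.74), ([369.0, 186.3], 0.52)]
15 hardie_foot [([294.0, 183.3], 0.92), ([192.5, 255.1], 0.52)]
15 hardie_edge [([294.1, 184.5], 0.87)]
15 block [([290.4, 236.1], 0.9)]
16 hardie_grip [([353.2, 195.1], 0.56), ([184.9, 273.1], 0.25)]
16 hardie_foot [([354.3, 196.8], 0.84)]
16 hardie_edge [([353.2, 195.0], 0.83)]
16 block [([340.2, 226.7], 0.74)]
```

View pics/s4.png

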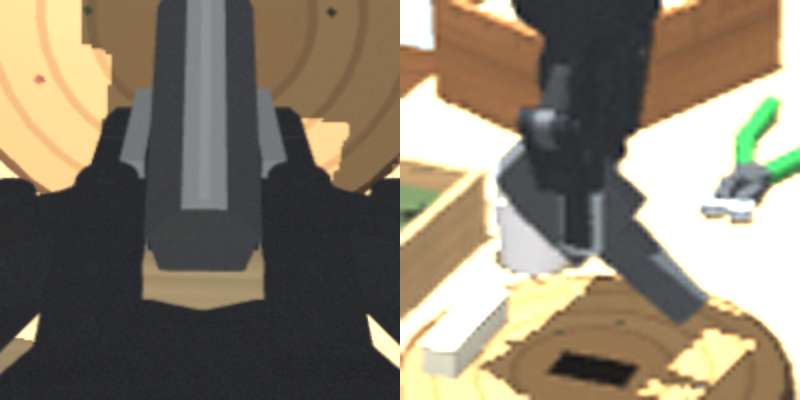

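```bash
python3 - <<'E'
from h import *
s=sense(); b=capture('side')
def pl(u,v,y):
    p,d=ray(b,(250+(u-400)/5,140+v/5)); return (p+d*(y-p[1])/d[1]).round(1)
for q in [(682,321,26),(708,295,26),(600,258,31),(642,225,31),(498,185,22)]: 
    print(q,pl(*q))
a=pl(682,321,26);e=pl(600,258,31);f=pl(708,295,26);g=pl(642,225,31)
for d in (e-a,g-f): print('lean deg',np.degrees(np.arctan2(d[0],d[2])))
m=(a+f)/2; print('foot',m,'TCP-grasp',s['eef_pos']+[0,0,2],'dist',np.hypot(m[0]-s['eef_pos'][0],m[2]-s['eef_pos'][2]-2))
E
```

```text
(682, 321, 26) [530.2  26.  144.8]
(708, 295, 26) [516.1  26.  163.5]
(600, 258, 31) [574.  31. 176.]
(642, 225, 31) [550.6  31.  200. ]
(498, 185, 22) [635.2  22.  202.4]
lean deg 54.5366357584594
lean deg 43.386461067118816
foot [523.15  26.   154.15] TCP-grasp [582.64539081  21.95244468 200.50361391] dist 75.42121087256591
```

Emit:
{"method": "drive_tool", "body": {"commands": "0 0 0 0.003 -0.071 0 0;0 0 0 0.003 -0.071 0 0;0 0 0 0.003 -0.071 0 0;0 0 0 0.003 -0.071 0 0;0 0 0 0.003 -0.071 0 0;0 0 0 0.003 -0.071 0 0;0 0 0 0.003 -0.071 0 0;0 0 0 0.003 -0.071 0 0;0 0 0 0.003 -0.071 0 0;0 0 0 0.003 -0.071 0 0;0 0 0 0.003 -0.071 0 0;0 0 0 0.003 -0.071 0 0;0 0 0 0.003 -0.071 0 0;0 0 0 0.003 -0.071 0 0;0 0 0 0.003 -0.071 0 0;0 0 0 0.003 -0.071 0 0;0 0 0 0 0 0 0;0 0 0 0 0 0 0", "force": 120}}

```text
time_s: 18.93
eef_pos: [583.1, 24.2, 198.6]
ee_rot: [-0.012, 0.913, 0.022, 0.407]
force: [0.5, -0.2, -4.2]
grip_width: 0.243
grip_force: 117.4
```

```bash
python3 - <<'E'
from h import *
s=sense(); print(s['eef_pos'],s['force'],rot(s['ee_rot']).round(3),s['joints'].round(2))
b=capture('side'); c=capture('scene')
i=np.hstack([cv2.resize(c['pixels'][150:240,300:390],(400,400),interpolation=2),cv2.resize(b['pixels'][140:220,250:330],(400,400),interpolation=2)])
cv2.imwrite('pics/s5.png',cv2.convertScaleAbs(i,alpha=1.6,beta=15))
E
```

```text
[583.10368236  24.19650828 198.60503611] [ 0.47595801 -0.20350331 -4.21510938] [[ 0.668  0.051  0.742]
 [ 0.031 -0.999  0.041]
 [ 0.744 -0.004 -0.669]] [-0.25  0.22  2.    1.14  0.25  0.24]
```

View pics/s5.png

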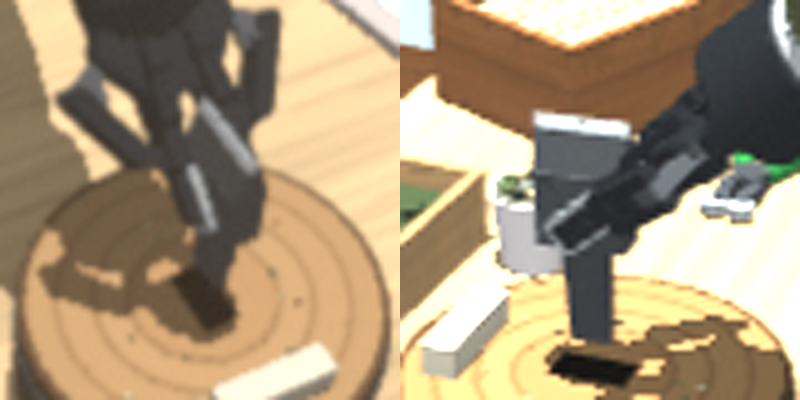

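It's upright now. Checking its lean and the foot height numerically.

```bash
python3 - <<'E'
from h import *
b=capture('side'); c=capture('scene'); s=sense()
def pl(u,v,y):
    p,d=ray(b,(250+(u-400)/5,140+v/5)); return (p+d*(y-p[1])/d[1]).round(1)
a,e=pl(538,116,23),pl(632,127,25); print('edge',a,e,'lean(+ = +x)',np.degrees(np.arctan2(a[2]-e[2],a[0]-e[0]))*-1)
for q in [((572,336),(568,252)),((611,342),(610,255))]:
    f,g=pl(*q[0],27),pl(*q[1],31); d=g-f; print('foot',f,'top',g,'lean',np.degrees(np.arctan2(d[0],d[2])))
print('socket',[atz(b,(250+(u-400)/5,140+v/5),100).round() for u,v in [(548,370),(640,370),(594,368)]])
U=lambda u,v:(300+u*90/400,150+v*90/400)
print('scene: foot z120',atz(c,U(217,280),118).round(),'socket',atz(c,U(205,303),100).round())
print(s['force'],s['dq'].round(4))
E
```

```text
edge [610.6  23.  246.9] [558.3  25.  251. ] lean(+ = +x) 4.482471054837062
foot [592.6  27.  122.2] top [592.1  31.  175.8] lean -0.5344600529232296
foot [570.   27.  123.5] top [568.4  31.  178.9] lean -1.6542919064072308
socket [array([606.,  31., 100.]), array([559.,  13., 100.]), array([583.,  20., 100.])]
scene: foot z120 [588.  28. 118.] socket [589.  21. 100.]
[ 0.24577733  0.62390392 -5.299663  ] [-0.0001  0.0003  0.0037  0.02   -0.0008 -0.0177]
```

Emit:
{"method": "drive_tool", "body": {"commands": "0 0 0 0 0 0 0;0 0 0 0 0 0 0;0 0 0 0 0 0 0;0 0 0 0 0 0 0;0 0 0 0 0 0 0;0 0 0 0 0 0 0"}}

```text
time_s: 19.63
eef_pos: [583.3, 24.2, 198.8]
ee_rot: [-0.012, 0.913, 0.023, 0.407]
force: [0.3, -0.1, -5.8]
grip_width: 0.239
grip_force: 117.4
```

```bash
python3 -c "
from rig import *
print(finish_job())"
```

```text
the job is handed in; nothing more can be done
None
```

The hardie was rocked free and handed in held within about 5° of upright, its foot about 23 mm above the socket, with the block and stone bar seen in place; it had swung about 50° in the grip during the lift, so I tilted the hand about 48° to right it, and no verdict came back.

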